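Uncover the car key in a sliding-tile organiser

TASK

Get the car key's well open: push the raised outer end of the organiser's seesaw catch down until it snaps over and lifts its toe out of the gap, slide the tile with the round knob fully into the gap, then slide the tile with the bar handle fully into the place the round-knob tile has left. Keep the tiles flat on the deck (slide them, never lift them out), leave the twin-peg tile where it is, and leave the key and all the other things undisturbed.

Things in the scene. Friction and masses are not known exactly. Their poses are not given: they have to be found in the camera images.
- organiser: fixed wooden block 161 x 161 mm, a comb trough (44 mm wide, 16 high) along its -y side, a catch on its +y side. Origin: centre of the square's underside; x, y along its sides; yaw varies. Deck at z = 30 mm, 145 x 145 mm within a rim 8 mm wide, top z = 38 mm. Four places at x, y = +-36 mm, each with a well 50 x 50 x 20 mm deep; three tiles and a gap. Tiles slide along x or y with 5 mm play in all
- gap (a point): centre of the place that is empty at the start (organiser x = -36, y = +36 mm), at deck height; the catch is on the rim beside it, on the +y side
- key_well (a point): centre of the place diagonally opposite the gap (organiser x = +36, y = -36 mm), at deck height; the car key lies in the well under it, covered at the start by the bar tile
- place_a (a point): centre of the place at organiser x = +36, y = +36 mm (next to the gap along x and to the key well along y), deck height; the round-knob or the twin-peg tile starts here
- place_b (a point): centre of the place at organiser x = -36, y = -36 mm (next to the gap along y and to the key well along x), deck height; the other of those two tiles starts here
- tile_round: loose white ceramic tile 70 x 70 x 8 mm, 0.12 kg, with an upright round steel knob, 24 mm diameter and 30 mm tall, at its centre (knob top 38 mm above the tile's underside). Origin: centre of the underside; axes along the tile's sides, parallel to the organiser's at the start. It starts at place_a or place_b
- tile_bar: the same tile with an upright steel bar handle 12 mm thick (tile x), 44 mm long (tile y) and 30 mm tall at its centre. Origin: centre of the underside; axes parallel to the organiser's, so the bar runs along organiser y. It starts over the key well
- tile_pegs: the same tile with two steel pegs, 10 mm diameter, 30 mm tall, at tile y = +-14 mm. Origin: centre of the underside. It starts at place_a or place_b and must stay there
- catch (a joint): steel seesaw plate 34 mm wide; hinge along organiser x at x = -36, y = 80.5, z = 50 mm. Its toe reaches 14 mm over the rim into the gap's place; the outer end reaches 31 mm out. -0.35 rad (start): outer end up, toe down, so no tile can go fully in; +0.35: outer end down, toe 5 mm above a tile's top. A spring snaps it from the centre (0) to either end; tipping it takes about 3 N at the pad
- catch_pad (a point): point on the top face of the catch's outer end, 20 mm outward (organiser +y) of the hinge, where it is pressed down; about 60 mm above the table at the start, and about 14 mm lower once the catch has snapped over
- key: silver flip car key 44 x 20 x 9 mm, loose in the well under the bar tile; origin: its underside. Stays where it is
- comb: small wooden comb 120 x 26 x 5 mm, loose in the organiser's trough; bystander
- rattan_tray: round brown rattan-look plastic tray, 240 mm diameter, 32 mm high; bystander
- bell: white plastic bicycle bell, 54 mm diameter, 37 mm high; bystander
- canister: stainless tea canister with clip-on lid, 80 mm diameter, 114 mm high; bystander
- glasses_case: black glasses case 65 x 160 x 45 mm; bystander
- cup: blue mug, 80 mm diameter, 85 mm high; bystander
- padlock: brass padlock, 45 x 22 x 74 mm, standing; bystander
There are look-alikes about, which are no part of the job. Leave any blue look-alike of the tile_bar alone.

How it is judged (in metres and radians):
On the way, in this order (a step that is already met when the one before it is completed fails the run):
1. the catch has been pushed over and its toe is up (value of joint catch above 0.28 rad), for 0.2 s.
2. the round-knob tile lies fully in the gap (horizontal distance between tile_round and gap below 0.007 m), for 0.2 s.
3. the bar tile lies fully in the place that the round-knob tile left, the twin-peg tile in its own (((horizontal distance between tile_bar and place_a below 0.007 m and horizontal distance between tile_pegs and place_b below 0.007 m) or (horizontal distance between tile_bar and place_b below 0.007 m and horizontal distance between tile_pegs and place_a below 0.007 m))), for 0.2 s.
At the end, for the whole second after the job is handed in: Catch over (above 0.28 rad); the round-knob tile within 7 mm of the gap's centre, the bar tile within 7 mm of the centre of the place it left, the twin-peg tile within 7 mm of its own; all tiles at rest, flat on the deck (3 mm); the key still in its well (30 mm), now open (value of joint catch above 0.28 rad and horizontal distance between tile_round and gap below 0.007 m and ((horizontal distance between tile_bar and place_a below 0.007 m and horizontal distance between tile_pegs and place_b below 0.007 m) or (horizontal distance between tile_bar and place_b below 0.007 m and horizontal distance between tile_pegs and place_a below 0.007 m)) and z of each of tile_round, tile_bar, tile_pegs in the frame of organiser below 0.033 m and linear speed of each of tile_round, tile_bar, tile_pegs below 0.01 m/s and horizontal distance between key and key_well below 0.03 m and z of key in the frame of organiser below 0.02 m); the robot touches nothing.
It fails at once if a tile is lifted more than 6 mm off the deck (z of any of tile_round, tile_bar, tile_pegs in the frame of organiser above 0.036 m).
It fails at once if the twin-peg tile is slid away (more than 12 mm) (distance of tile_pegs from where it was at the start of the episode above 0.012 m).
It fails at once if a bystander is moved by more than 20 mm (distance of any of rattan_tray, bell, canister, comb, glasses_case, cup, padlock from where it was at the start of the episode above 0.02 m).
It fails at once if the key is moved by more than 30 mm (distance of key from where it was at the start of the episode above 0.03 m).
It also fails if it takes over 48 s, if anything falls off the work surface, if the arm or the gripper's body presses on something with over 40 N, if the wrist force passes 120 N, or if a joint passes its speed limit or range.

ROBOT

A 6-joint arm with a two-finger parallel gripper is mounted at the origin on the work surface. World frame = base frame: x ahead of the robot, y to its left, z up, the work surface at z = 0. Lengths are in mm, angles in rad, forces in N, time in s.
With the tool pointing down it reaches from about 350 to 875 mm from the base axis. Payload 4.2 kg.
Tool frame: the origin (TCP) lies at the very end of the fingers, on their centre line; the grasp point (between the pads) lies 19 mm behind it (arm.pinch_z is the distance from the TCP to the grasp point, in mm); x points along the fingers, y is the direction in which the jaws open and shut, and the axes are right-handed (so a half turn about x gives the same grasp; the last joint's range is limited). The gripper opens to 85 mm and grips with 20 to 120 N. Pads are 22 mm wide; open, the fingers measure 114 mm over their backs; the gripper's body (76 mm by 85 mm) begins 54 mm behind the grasp point. The pads swing forward as they close: fully open they stand 13 mm farther back than shut.
Start: joints at [-0.98, 0.385, 0.008, 0, -1.194, -0.259], TCP at [203.606, -590.884, 231.312] pointing down, gripper open.
Joint ranges: [-3.14, 3.14], [-1.21, 2.06], [-1.07, 1.41], [-3.16, 2.05], [-2.99, -0.16], [-3.1, 3.1]. Speed limits (rad/s): [2.79, 2.79, 3.14, 3.14, 3.14, 3.14].

INTERFACE

Orientations are given as a unit quaternion [x, y, z, w].
In Python, from bench import arm gives the robot as it stands.
- The arm moves only by the tool drive_tool, never from a script. Its argument "motion" is a list of rows, each a list of 4 numbers: the shift along the tool's x, y, z in mm, then the turn about the tool's x in degrees. In form: [[dx, dy, dz, spin], ...]. A call has 1 to 10 rows; each row shifts and turns the commanded pose from where the row before left it, along the tool's axes as they then stand; what a row does not reach is not made up. A row lasts 1/12 s, in which the tool goes at most 41.7 mm and 7.16 degrees, less where a joint would pass 70% of its speed; a pose out of reach is approached as far as the arm can. A call with a gripper value outside its range is refused whole. "grip" is the finger opening in mm, from 0 to 85.4, set as the call begins (left out, the last holds). The fingers move at their own pace and stop on an object; the grip force is fixed at half the most. Time passes only in rows, so rows that do not move let the fingers close. It gives the time, the measured TCP pose, the force and the opening at its end, in the units of the state.
- arm.read_state(): the state, without advancing time (a new reading comes with each control period).
- arm.get_image(name): name is "scene" or "top" or "wrist"; returns the picture (400x640x3 uint8, red, green, blue); there is no depth.
- arm.calibration(name): a dict with "K" (3x3 intrinsics, pixels), "eye" and "attitude" of the camera in the world; the wrist camera has in their place "T_tool_cam" (4x4, takes a point from camera to tool coordinates, whose origin is the TCP and whose axes are the tool frame's). Camera axes: x right, y up, looking along -z (the intrinsics and any distortion apply to the point x, -y, -z); pixel columns grow to the right and rows downward; lengths in mm; the calibration is good to about 2 mm. The wrist camera is an equidistant fisheye: a pixel r from the principal point sees the ray r / f radians off the axis. A picture is of the moment at which its call begins: read the wrist's pose just before it. calibration takes no time and is no camera call.
- arm.job_done(): hands the job in, once; it reports no verdict.
The state is a dict: "clock": time; "joints": joint angles; "joint_vel": joint speeds; "joint_efforts": joint torques, N m; "position": TCP position; "ee_rot": TCP orientation; "contact_force": force on the tool from outside, world axes, zero at the start; "wrist_torque": the same for the moment, N m; "gripper_width": finger opening in mm.
Only numpy, scipy, OpenCV 4.12 (cv2) and the standard library are available. Lean on these libraries where they do the work, as an engineer would, in place of code of your own. Each camera call takes 0.05 s, during which the arm holds its last target. There are 200 camera calls.

## Working session

There is one attempt and no reset: what is moved stays moved. The work goes in short steps, Python scripts to look and compute and a tool call to move; the robot and the scene stay as the last step left them, time stands still between calls to the robot, and variables do not carry over. Pictures are saved under pics/ and viewed, about 8 in all and at most 12, crops included, and the job is handed in when it is done.

Besides the shell and the picture viewer there is one more tool, called after "Call:" as name(argument=value, ...), one argument or row to a line, values as JSON. drive_tool: Moves the arm, as the interface text tells. Its arguments: {"type":"object","properties":{"motion":{"type":"array"},"grip":{"type":"number"}},"required":["motion"]}

```bash
mkdir -p pics; ls; python3 - <<'E'
from bench import arm
import cv2
print(arm.read_state())
for n in ("scene","top","wrist"):
    print(n,arm.calibration(n))
for n in ("scene","top"):
    cv2.imwrite(f"pics/{n}0.png",cv2.cvtColor(arm.get_image(n),cv2.COLOR_RGB2BGR))
E
```

```text
pics
{'clock': 0.0, 'joints': array([-9.80405409e-01,  3.85610420e-01,  6.61682715e-03, -4.97912105e-04,
       -1.19403082e+00, -2.58627883e-01]), 'joint_vel': array([-1.28352373e-03, -9.31666748e-05, -1.73658066e-03,  5.43290934e-04,
       -2.75073216e-04, -7.88035197e-04]), 'joint_efforts': array([ 9.03654072e-04, -3.92293417e+01,  1.88403386e+01,  4.18622419e+00,
       -4.58024864e-03,  2.32231071e-05]), 'position': array([ 203.40733579, -590.34615234,  230.18573074]), 'ee_rot': array([-0.1159094 ,  0.69758608,  0.11747984,  0.69723537]), 'contact_force': array([-0.6741486 ,  0.25653239,  0.56257793]), 'wrist_torque': array([-0.03000456, -0.01180111,  0.0126186 ]), 'gripper_width': 85.1588834487563}
scene {'K': array([[392.08449556,   0.        , 318.79038752],
       [  0.        , 392.08449556, 200.6361619 ],
       [  0.        ,   0.        ,   1.        ]]), 'eye': array([1304.24260783,  602.20720315,  882.2484347 ]), 'attitude': array([0.18527346, 0.38151244, 0.80403057, 0.41672155])}
top {'K': array([[470.16158589,   0.        , 328.04931814],
       [  0.        , 470.16158589, 202.94130914],
       [  0.        ,   0.        ,   1.        ]]), 'eye': array([ 435.36960583,   19.38487531, 1461.47608726]), 'attitude': array([ 0.03024574, -0.03195257, -0.6961111 ,  0.71658465])}
wrist {'K': array([[309.70691629,   0.        , 319.29282142],
       [  0.        , 309.70691629, 200.5050466 ],
       [  0.        ,   0.        ,   1.        ]]), 'T_tool_cam': array([[-4.51152710e-04,  2.62624909e-01, -9.64897898e-01,
        -1.42251536e+02],
       [ 9.99999522e-01,  9.55745593e-04, -2.07431165e-04,
        -1.20893291e-01],
       [ 8.67720323e-04, -9.64897530e-01, -2.62625214e-01,
        -6.53767099e+01],
       [ 0.00000000e+00,  0.00000000e+00,  0.00000000e+00,
         1.00000000e+00]])}
```

View pics/top0.png

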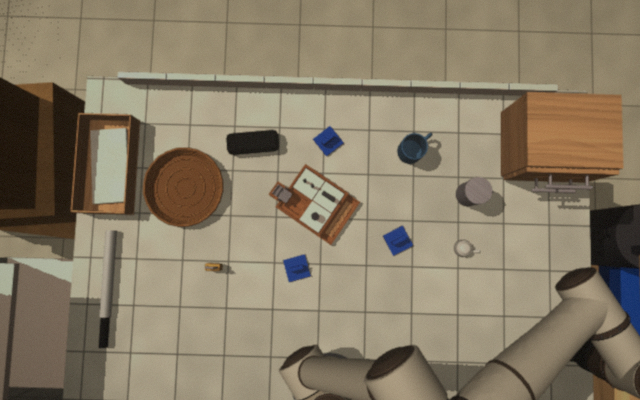

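View pics/scene0.png

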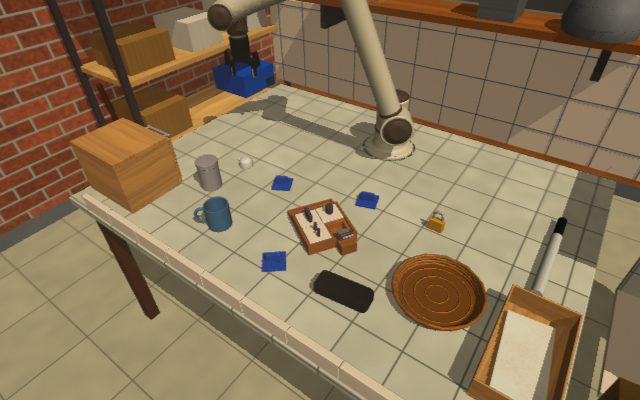

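```bash
cat > h.py <<'E'
import numpy as np, cv2
from scipy.spatial.transform import Rotation as R
from bench import arm
def cam(n):
    c=arm.calibration(n); return c["K"],c["eye"],R.from_quat(c["attitude"]).as_matrix()
def proj(n,P):
    K,e,A=cam(n); q=(np.atleast_2d(P)-e)@A; q=q*[1,-1,-1]
    return np.c_[K[0,0]*q[:,0]/q[:,2]+K[0,2],K[1,1]*q[:,1]/q[:,2]+K[1,2]]
def ray(n,uv,z):
    K,e,A=cam(n); uv=np.atleast_2d(uv)
    d=np.c_[(uv[:,0]-K[0,2])/K[0,0],-(uv[:,1]-K[1,2])/K[1,1],-np.ones(len(uv))]@A.T
    return e+d*((z-e[2])/d[:,2])[:,None]
def save(n,f,box=None,s=1):
    im=cv2.cvtColor(arm.get_image(n),cv2.COLOR_RGB2BGR)
    if box: x0,y0,x1,y1=box; im=im[y0:y1,x0:x1]
    cv2.imwrite(f,cv2.resize(im,None,fx=s,fy=s,interpolation=cv2.INTER_CUBIC)); 
E
python3 - <<'E'
from h import *
save("top","pics/c1.png",(262,156,370,250),6)
print(ray("top",[[307,166],[361,206],[329,243],[276,203],[316,198]],30).round())
E
```

```text
[[674.  86.  30.]
 [555. -83.  30.]
 [440.  11.  30.]
 [557. 177.  30.]
 [576.  55.  30.]]
```

View pics/c1.png

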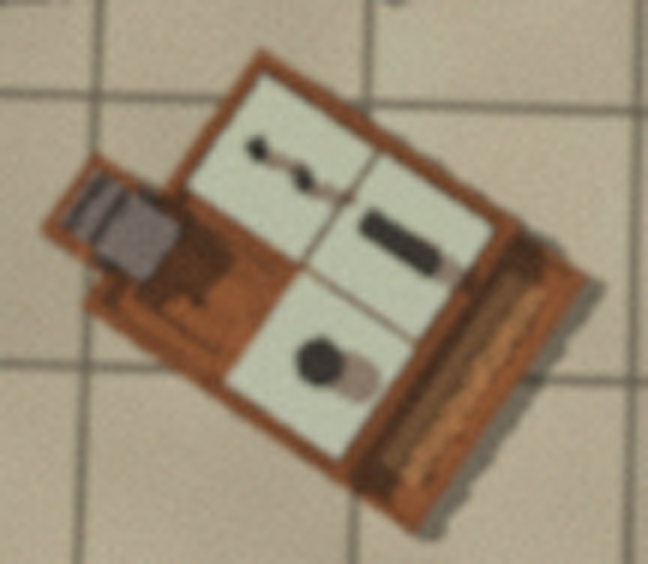

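```bash
cat > fit.py <<'E'
from h import *
from scipy.optimize import least_squares
C=[((262,50),(80.5,80.5,38)),((518,222),(80.5,-80.5,38)),((355,490),(-80.5,-80.5,38)),((90,300),(-80.5,80.5,38)),
((320,361),(-36,-36,68)),((400,242),(36,-36,68)),((258,149),(36,50,68)),((303,178),(36,22,68)),((303,264),(0,0,38))]
uv=np.array([c[0] for c in C])/6-0.5+[262,156]; L=np.array([c[1] for c in C],float)
def W(p,L): c,s=np.cos(p[2]),np.sin(p[2]); L=np.atleast_2d(L).astype(float); return np.c_[p[0]+c*L[:,0]-s*L[:,1],p[1]+s*L[:,0]+c*L[:,1],L[:,2]]
f=lambda p:(proj("top",W(p,L))-uv).ravel()
if __name__=="__main__":
    r=least_squares(f,[560,50,1.0],loss="soft_l1"); p=r.x; print(p,np.degrees(p[2])); print(f(p).reshape(-1,2).round(1))
    for n,q in dict(pad=(-36,99.3,60),round=(-36,-36,68),bar=(36,-36,68),pegs=(36,36,68),gap=(-36,36,68)).items(): print(n,W(p,q).round(1))
    s=arm.read_state(); print(R.from_quat(s["ee_rot"]).as_matrix().round(3))
    # toolframe yaw
    yd=R.from_quat(s["ee_rot"]).as_matrix()[:,1]; print(np.degrees(np.arctan2(yd[1],yd[0])))
E
python3 fit.py
```

```text
[ 568.69562061   66.51599976 -138.78727488] -7951.925100703626
[[-0.3 -0.2]
 [ 0.9  0.1]
 [-1.2 -0.4]
 [-1.2  1.8]
 [ 0.3  0.1]
 [ 0.4 -0.2]
 [ 0.1 -0.5]
 [ 0.4 -0.2]
 [ 0.1  0.5]]
pad [[590.7 169.8  60. ]]
round [[519.1  55.   68. ]]
bar [[580.2  16.9  68. ]]
pegs [[618.3  78.   68. ]]
gap [[557.2 116.1  68. ]]
[[-0.001 -0.326  0.946]
 [ 0.002  0.946  0.326]
 [-1.     0.002 -0.   ]]
109.00150048267072
```

Call:
drive_tool(
  motion=[
    [0,0,0,-6.5],
    [0,0,0,-6.5],
    [0,0,0,-6.5],
    [0,0,0,-6.5],
    [0,0,0,-6.5],
    [0,0,0,-6.5],
    [0,2,35,0],
    [0,2,37,0],
    [0,2,37,0],
    [0,2,37,0],
  ],
  grip=0,
)

```text
clock: 0.98
position: [274.3, -461.4, 230.7]
ee_rot: [-0.342, 0.619, 0.343, 0.619]
contact_force: [2.4, -0.1, -0.8]
gripper_width: -0.2
```

Call:
drive_tool(
  motion=[
    [0,2,37,0],
    [0,2,37,0],
    [0,2,37,0],
    [0,2,37,0],
    [0,2,37,0],
    [0,2,37,0],
    [0,2,37,0],
    [0,2,37,0],
    [0,2,37,0],
    [0,2,37,0],
  ],
)

```text
clock: 1.82
position: [453.5, -136.6, 231.4]
ee_rot: [-0.343, 0.618, 0.343, 0.618]
contact_force: [0.6, -0.5, 0.7]
gripper_width: 0.0
```

Call:
drive_tool(
  motion=[
    [0,2,37,0],
    [0,2,37,0],
    [0,2,37,0],
    [0,2,37,0],
    [0,2,37,0],
    [0,2,37,0],
    [0,0,0,0],
    [0,0,0,0],
  ],
)

```text
clock: 2.48
position: [560.9, 57.9, 230.3]
ee_rot: [-0.344, 0.619, 0.344, 0.617]
contact_force: [-0.6, -0.9, 0.8]
gripper_width: 0.1
```

```bash
cat >> h.py <<'E'
def wproj(P,s):
    c=arm.calibration("wrist"); T=np.eye(4); T[:3,:3]=R.from_quat(s["ee_rot"]).as_matrix(); T[:3,3]=s["position"]
    M=np.linalg.inv(T@c["T_tool_cam"]); P=np.atleast_2d(P); q=(np.c_[P,np.ones(len(P))]@M.T)[:,:3]*[1,-1,-1]
    K=c["K"]; return cv2.fisheye.projectPoints(q[None],np.zeros(3),np.zeros(3),K,np.zeros(4))[0][0]
E
python3 - <<'E'
from h import *; import fit
s=arm.read_state(); print(s["position"],s["joints"].round(2))
im=cv2.cvtColor(arm.get_image("wrist"),cv2.COLOR_RGB2BGR); cv2.imwrite("pics/w_raw.png",im)
p=[568.7,66.5,np.radians(-31.93)]
L=[(a,b,38) for a,b in((80.5,80.5),(80.5,-80.5),(-80.5,-80.5),(-80.5,80.5),(0,0))]+[(-36,-36,68),(36,-36,68),(36,50,68),(36,22,68),(-36,99.3,60)]
u=wproj(fit.W(p,L),s); print(u.round(1).tolist())
x0,y0,k=120,50,2
c=cv2.resize(im[y0:350,x0:520],None,fx=2,fy=2,interpolation=cv2.INTER_CUBIC)
for a in u: cv2.circle(c,tuple(int(v) for v in ((a-[x0,y0]+.5)*2-.5).round()),3,(255,0,255),1)
cv2.imwrite("pics/w1.png",c)
E
```

```text
[560.90932955  57.87185425 230.28774909] [ 0.39  0.28 -0.15 -0.   -1.14 -0.95]
[[251.2, 253.8], [243.9, 116.8], [391.9, 116.8], [384.7, 253.9], [317.8, 188.5], [354.0, 160.1], [281.5, 160.1], [284.1, 240.6], [283.1, 215.7], [349.2, 277.3]]
```

View pics/w1.png

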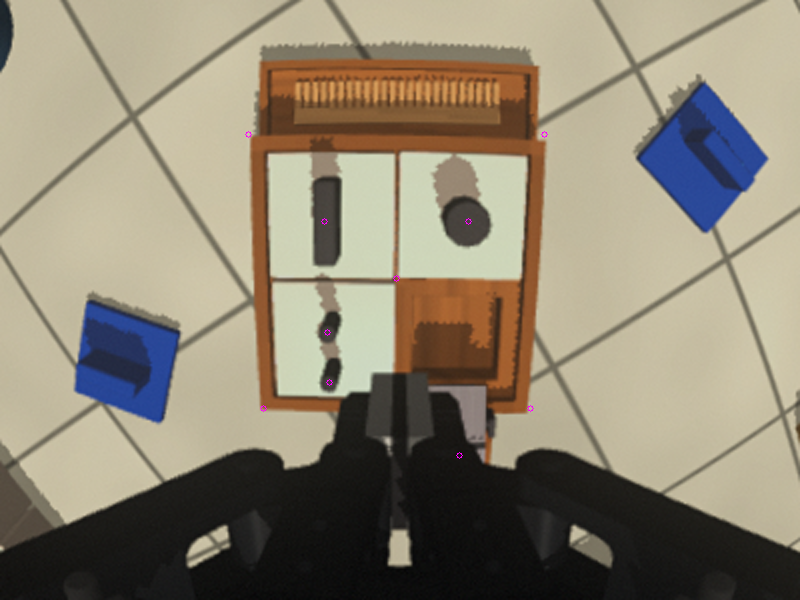

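Call:
drive_tool(
  motion=[
    [0,9,28,0],
    [0,9,28,0],
    [0,8,28,0],
    [0,8,29,0],
    [40,0,0,0],
    [40,0,0,0],
    [40,0,0,0],
    [36,0,0,0],
    [0,0,0,0],
    [0,0,0,0],
  ],
)

```text
clock: 3.37
position: [590.8, 168.3, 74.3]
ee_rot: [-0.343, 0.62, 0.342, 0.617]
contact_force: [0.4, -0.3, -0.1]
gripper_width: 0.2
```

Call:
drive_tool(
  motion=[
    [3,0,0,0],
    [3,0,0,0],
    [3,0,0,0],
    [3,0,0,0],
    [3,0,0,0],
    [0,0,0,0],
  ],
)

```text
clock: 3.87
position: [592.7, 170.7, 61.1]
ee_rot: [-0.343, 0.617, 0.343, 0.619]
contact_force: [1.3, 1.0, 2.9]
gripper_width: -0.0
```

Call:
drive_tool(
  motion=[
    [2,0,0,0],
    [2,0,0,0],
    [2,0,0,0],
    [2,0,0,0],
    [2,0,0,0],
    [1,0,0,0],
    [0,0,0,0],
  ],
)

```text
clock: 4.45
position: [591.2, 169.8, 50.6]
ee_rot: [-0.343, 0.619, 0.343, 0.618]
contact_force: [-3.4, -0.5, 9.6]
gripper_width: -0.2
```

Call:
drive_tool(
  motion=[
    [-35,0,0,0],
    [-35,0,0,0],
    [-10,0,-30,0],
    [0,0,-35,0],
    [0,0,-35,0],
    [0,0,-35,0],
    [0,0,0,0],
    [0,0,0,0],
  ],
  grip=60,
)

```text
clock: 5.12
position: [518.5, 53.9, 129.0]
ee_rot: [-0.342, 0.62, 0.342, 0.618]
contact_force: [0.4, 0.6, 0.7]
gripper_width: 59.7
```

```bash
python3 - <<'E'
from h import *
s=arm.read_state(); print(s["position"],s["gripper_width"])
save("top","pics/a.png",(262,166,332,236),6); save("wrist","pics/b.png")
save("scene","pics/s.png",(280,190,380,260),6)
a,b,c=[cv2.imread(f"pics/{n}.png") for n in "abs"]
o=np.zeros((600,800,3),np.uint8); o[:280,:280]=cv2.resize(a,(280,280)); o[:280,280:680]=cv2.resize(c,(400,280)); o[290:600,:500]=cv2.resize(b,(500,310)); cv2.imwrite("pics/m1.png",o)
E
```

```text
[518.49081912  53.89183034 128.96376732] 59.742120289576235
```

View pics/m1.png

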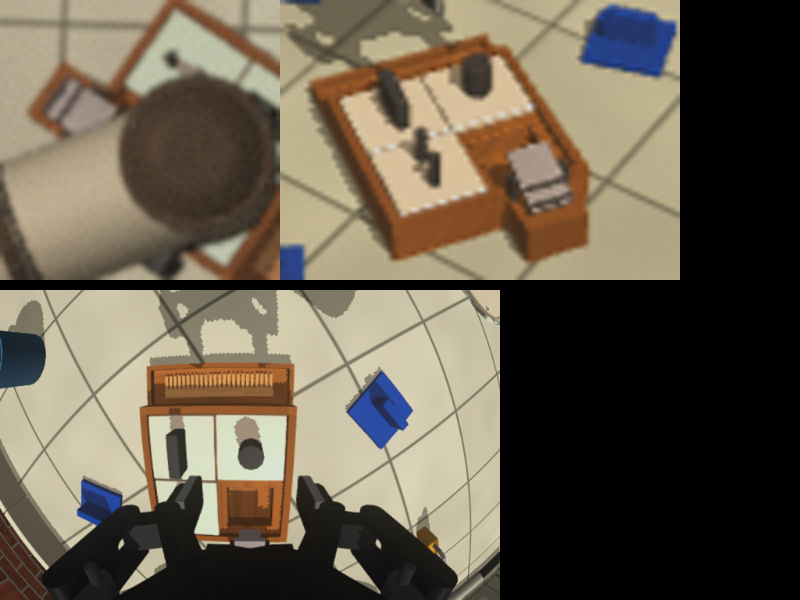

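Call:
drive_tool(
  motion=[
    [30,0,0,0],
    [30,0,0,0],
    [20,0,0,0],
    [6,0,0,0],
    [0,0,0,0],
  ],
)

```text
clock: 5.68
position: [519.5, 55.9, 41.4]
ee_rot: [-0.343, 0.62, 0.343, 0.617]
contact_force: [-0.2, -0.9, -0.4]
gripper_width: 60.2
```

Call:
drive_tool(
  motion=[
    [0,0,0,0],
    [0,0,0,0],
    [0,0,0,0],
    [0,0,0,0],
    [0,0,0,0],
    [0,0,0,0],
  ],
  grip=18,
)

```text
clock: 6.18
position: [521.3, 56.1, 44.9]
ee_rot: [-0.343, 0.617, 0.343, 0.619]
contact_force: [-0.4, 2.6, 6.7]
gripper_width: 22.2
```

Call:
drive_tool(
  motion=[
    [0,0,0,0],
    [0,0,0,0],
    [0,0,0,0],
    [-4,0,0,0],
    [0,0,0,0],
  ],
  grip=45,
)

```text
clock: 6.6
position: [520.4, 55.6, 47.8]
ee_rot: [-0.343, 0.618, 0.343, 0.619]
contact_force: [0.1, 0.0, 0.4]
gripper_width: 45.4
```

Call:
drive_tool(
  motion=[
    [0,0,0,0],
    [0,0,0,0],
    [0,0,0,0],
    [0,0,0,0],
    [0,0,0,0],
    [0,0,0,0],
  ],
  grip=18,
)

```text
clock: 7.1
position: [520.2, 55.6, 47.6]
ee_rot: [-0.343, 0.618, 0.343, 0.618]
contact_force: [-0.7, 0.7, 4.7]
gripper_width: 21.9
```

Call:
drive_tool(
  motion=[
    [0,0,5,0],
    [0,0,9,0],
    [0,0,9,0],
    [0,0,9,0],
    [0,0,0,0],
  ],
)

```text
clock: 7.52
position: [537.8, 83.3, 47.6]
ee_rot: [-0.343, 0.618, 0.343, 0.618]
contact_force: [-1.4, 1.3, 4.3]
gripper_width: 22.1
```

Call:
drive_tool(
  motion=[
    [0,0,9,0],
    [0,0,9,0],
    [0,0,9,0],
    [0,0,6,0],
    [0,0,3,0],
    [0,0,0,0],
    [0,0,0,0],
  ],
)

```text
clock: 8.1
position: [555.9, 112.8, 47.6]
ee_rot: [-0.343, 0.619, 0.343, 0.618]
contact_force: [-1.3, -1.0, 5.6]
gripper_width: 21.6
```

Call:
drive_tool(
  motion=[
    [0,0,2,0],
    [0,0,2,0],
    [0,0,1,0],
    [0,0,0,0],
    [0,0,0,0],
  ],
)

```text
clock: 8.52
position: [558.1, 116.5, 47.6]
ee_rot: [-0.343, 0.619, 0.343, 0.618]
contact_force: [-1.7, -2.8, 7.6]
gripper_width: 22.1
```

Call:
drive_tool(
  motion=[
    [0,0,0,0],
    [0,0,0,0],
    [0,0,0,0],
    [0,0,0,0],
    [-30,0,0,0],
    [-40,0,0,0],
    [0,-24,-24,0],
    [0,-24,-24,0],
    [0,-24,-24,0],
    [0,0,0,0],
  ],
  grip=60,
)

```text
clock: 9.35
position: [582.3, 14.2, 117.2]
ee_rot: [-0.342, 0.619, 0.341, 0.619]
contact_force: [0.9, 0.4, -0.6]
gripper_width: 59.9
```

Call:
drive_tool(
  motion=[
    [0,0,0,0],
    [0,0,0,0],
  ],
)

```text
clock: 9.52
position: [581.7, 18.3, 117.0]
ee_rot: [-0.343, 0.619, 0.343, 0.618]
contact_force: [-0.1, 0.2, -0.6]
gripper_width: 60.1
```

```bash
python3 - <<'E'
from h import *; import fit
s=arm.read_state(); print(s["position"],s["gripper_width"])
im=cv2.cvtColor(arm.get_image("wrist"),cv2.COLOR_RGB2BGR)
p=[568.7,66.5,np.radians(-31.93)]
L=[(a,b,38) for a,b in((80.5,80.5),(80.5,-80.5),(-80.5,-80.5),(-80.5,80.5),(0,0))]+[(-36,36,68),(36,-36,68),(36,50,68),(36,22,68),(-36,-36,30)]
u=wproj(fit.W(p,L),s)
x0,y0=140,80
c=cv2.resize(im[y0:380,x0:540],None,fx=2,fy=2,interpolation=cv2.INTER_CUBIC)
for a in u: cv2.circle(c,tuple(int(v) for v in ((a-[x0,y0]+.5)*2-.5).round()),3,(255,0,255),1)
cv2.imwrite("pics/w2.png",c)
E
```

```text
[581.66790846  18.27562659 116.99164596] 60.098486905981254
```

View pics/w2.png

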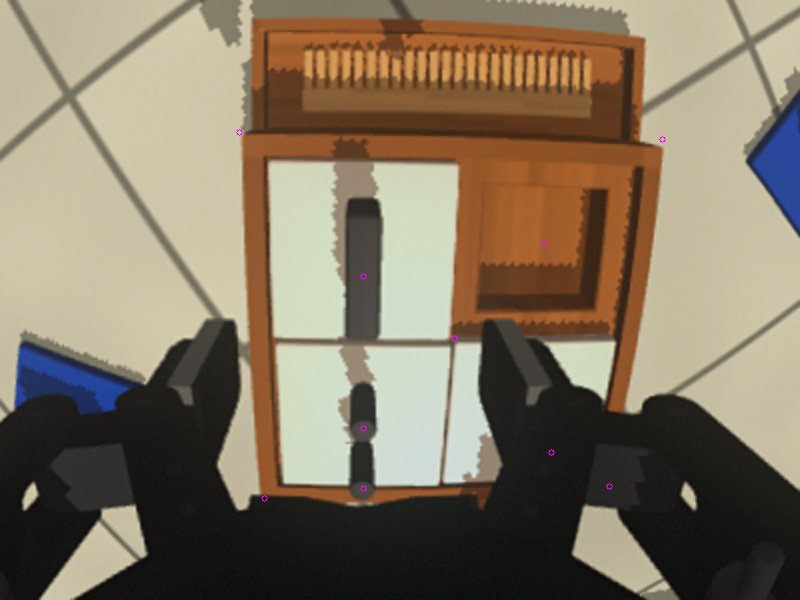

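Call:
drive_tool(
  motion=[
    [30,0,0,0],
    [25,0,0,0],
    [14,0,0,0],
    [0,0,0,0],
    [0,0,0,0],
  ],
)

```text
clock: 9.98
position: [581.5, 19.2, 47.8]
ee_rot: [-0.343, 0.619, 0.344, 0.617]
contact_force: [0.0, 0.4, 0.7]
gripper_width: 59.8
```

Call:
drive_tool(
  motion=[
    [0,0,0,0],
    [0,0,0,0],
    [0,0,0,0],
    [0,0,0,0],
    [0,0,0,0],
    [0,0,0,0],
    [0,0,0,0],
  ],
  grip=6,
)

```text
clock: 10.57
position: [582.0, 18.6, 49.6]
ee_rot: [-0.343, 0.618, 0.343, 0.619]
contact_force: [-2.7, 2.4, 6.1]
gripper_width: 10.4
```

Gripped (the reading runs about 2 mm under nominal, as with the knob). Slide along organiser −x (tool +y).

Call:
drive_tool(
  motion=[
    [0,5,0,0],
    [0,9,0,0],
    [0,9,0,0],
    [0,9,0,0],
    [0,0,0,0],
  ],
)

```text
clock: 10.98
position: [554.3, 36.4, 49.5]
ee_rot: [-0.344, 0.617, 0.343, 0.619]
contact_force: [0.6, 2.2, 7.6]
gripper_width: 10.3
```

Call:
drive_tool(
  motion=[
    [0,9,0,0],
    [0,9,0,0],
    [0,9,0,0],
    [0,6,0,0],
    [0,3,0,0],
    [0,0,0,0],
    [0,0,0,0],
  ],
)

```text
clock: 11.57
position: [524.3, 55.3, 49.5]
ee_rot: [-0.343, 0.617, 0.343, 0.619]
contact_force: [0.2, 1.1, 8.6]
gripper_width: 10.5
```

Call:
drive_tool(
  motion=[
    [0,2,0,0],
    [0,2,0,0],
    [0,0,0,0],
    [0,0,0,0],
  ],
)

```text
clock: 11.9
position: [521.6, 57.2, 49.5]
ee_rot: [-0.344, 0.617, 0.343, 0.619]
contact_force: [2.0, -0.3, 6.2]
gripper_width: 10.4
```

Call:
drive_tool(
  motion=[
    [0,0,0,0],
    [0,0,0,0],
    [0,0,0,0],
    [0,0,0,0],
    [0,0,0,0],
    [-30,0,0,0],
    [-40,0,0,0],
    [-40,0,0,0],
  ],
  grip=60,
)

```text
clock: 12.57
position: [519.5, 56.0, 158.4]
ee_rot: [-0.343, 0.62, 0.343, 0.617]
contact_force: [0.7, 1.2, 0.4]
gripper_width: 59.8
```

Call:
drive_tool(
  motion=[
    [-30,0,-40,0],
    [0,0,-40,0],
    [0,0,-40,0],
    [0,0,-40,0],
    [0,0,-20,0],
    [0,0,0,0],
    [0,0,0,0],
    [0,0,0,0],
  ],
)

```text
clock: 13.23
position: [429.3, -90.4, 183.4]
ee_rot: [-0.343, 0.618, 0.343, 0.619]
contact_force: [0.2, 0.2, -0.2]
gripper_width: 59.8
```

```bash
python3 - <<'E'
from h import *; import fit
s=arm.read_state(); print(s["position"],s["contact_force"].round(1))
p=[568.7,66.5,np.radians(-31.93)]
L=[(a,b,68) for a,b in((-36,36),(-36,-36),(36,22),(36,50))]
save("top","pics/a.png",(262,156,362,246),4); save("scene","pics/s.png",(280,190,380,260),4)
a,c=cv2.imread("pics/a.png"),cv2.imread("pics/s.png")
def mk(im,u,o):
    for q in u: cv2.circle(im,tuple(int(v) for v in ((q-o+.5)*4-.5).round()),3,(255,0,255),1)
mk(a,proj("top",fit.W(p,L)),[262,156]); mk(c,proj("scene",fit.W(p,L)),[280,190])
o=np.zeros((370,800,3),np.uint8); o[:360,:400]=a; o[:280,400:]=c; cv2.imwrite("pics/m2.png",o)
E
```

```text
[429.27492916 -90.39096566 183.37714243] [ 0.2  0.2 -0.2]
```

View pics/m2.png

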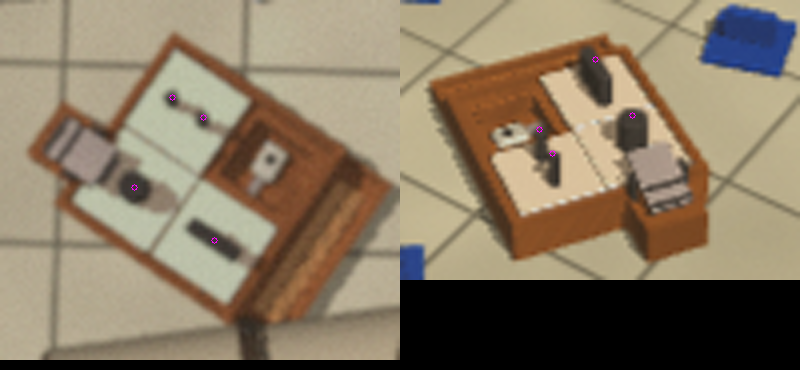

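```bash
python3 -c "
from bench import arm
print(arm.job_done())"
```

```text
the job is handed in; nothing more can be done
None
```

The job is done and handed in at about 13.3 s of the 48 s allowed; no verdict was reported.

**What I did:**
- I pressed the catch over with closed fingers. The force rose to about 10 N at what looked like the end stop.
- I slid the round-knob tile about 72 mm along organiser +y into the gap.
- I slid the bar tile about 72 mm along organiser −x into place_b, the place the round-knob tile had left.
- I then opened the gripper, rose clear and backed away from the organiser.

**Last checks:**
- **Tiles:** in the final top and scene pictures the knob and bar tops lie within about one image pixel (roughly 3 mm) of their target centres. The twin-peg tile has not visibly moved.
- **Key:** it lies in its open well.
- **Catch:** it is tipped outer end down in the scene picture. I judged this by eye only; its angle was not measured.
- **Robot:** contact force is about zero, so it is touching nothing.

**Disagreements:**
- The grip readings came out about 2 mm under nominal: 22 mm on the 24 mm knob and 10.4 mm on the 12 mm bar.
- The arm showed 4–9 N of vertical load while gripping. I loosened, raised and regripped the knob once, which brought it from 6.7 to 4.7 N.
- The organiser position fitted from the top camera differed from the wrist view by about 2 mm, which is within the calibration's accuracy.

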